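# Snap the lid onto the storage canister

## Robot

A 7-joint arm with a two-finger parallel gripper is mounted at the origin on a cart in front of the work surface, level with it; the furniture and walls round the work are solid. World frame = base frame: x ahead of the robot, y to its left, z up, the work surface at z = 0. Lengths are in m, angles in rad, forces in N, time in s.
With the tool pointing down it reaches from about 0.425 to 0.925 m from the base axis. Payload 6.8 kg.
Tool frame: the origin (TCP) lies on the centre line of the jaws, within the pads' length; the fingertips stand 11 mm ahead of it and the grasp point (between the pads) lies 8 mm behind it; z points along the fingers, y is the line along which they close (so a half turn about z gives the same grasp; the last joint's range is limited). The gripper opens to 85 mm and grips with 20 to 120 N. Pads are 22 mm wide; open, the fingers measure 114 mm over their backs; the gripper's body (76 mm by 85 mm) begins 54 mm behind the grasp point. The pads swing forward as they close: fully open they stand 13 mm farther back than shut.
Start: joints at [-1.36, 0.477, 0.022, 1.555, -0.011, 1.109, -0.083], TCP at [0.212, 0.641, 0.242] pointing down, gripper open.
Joint ranges: [-2.96, 2.96], [-0.34, 2.1], [-1.41, 1.46], [0.24, 2.44], [-1.37, 4.51], [0.17, 1.92], [-2.96, 2.96]. Speed limits (rad/s): [2.39, 2.39, 3.14, 3.14, 3.14, 3.14, 3.14].

## Interface

Orientations are given as a unit quaternion [w, x, y, z].
In Python, from plant import manip gives the robot as it stands.
- The arm moves only by the tool move_tool, called after ">>>" by a JSON object that holds its "fn" and its "kwargs", one argument or row to a line. Schema: {"type":"object","properties":{"rows":{"type":"object","properties":{"offsets":{"type":"array","items":{"type":"array","items":{"type":"number"},"minItems":5,"maxItems":5},"minItems":1,"maxItems":20}},"additionalProperties":false,"required":["offsets"]},"only":{"type":"string"},"quiet":{"type":"boolean"},"lines":{"type":"string"}},"required":["rows"],"additionalProperties":false}. rows is an object whose key "offsets" holds a list of rows, 1 to 20 of them, each of 5 numbers: the opening from 0.0 (shut) to 1.0 (fully open), then dx, dy, dz in shares of 80 cm (1.0 is 80 cm), then a turn about the tool's z in parts of the range, where 1.0 means 2 rad; each row shifts and turns the commanded pose from where the row before left it, along the tool's axes as they then stand; what a row does not reach is not made up. A row lasts 1/8 s, in which the tool goes at most 0.0625 m and 0.188 rad, less where a joint would pass 70% of its speed; a pose out of reach is approached as far as the arm can. The fingers move at their own pace and stop on an object; the grip force is fixed at half the most. Time passes only in rows, so rows that do not move let the fingers close. The tool returns the time, the measured TCP pose, the force, the opening and the grip force at its end. only (a regular expression) keeps the lines of the reply that match it, lines (a string "A,B") keeps lines A to B, and quiet returns only ok. A shift or turn number past 1, either way, is cut back to 1. Input that does not fit is refused with a message, and nothing moves.
- manip.read_state(): the state, without advancing time (a new reading comes with each control period).
- manip.snapshot(name): name is "side" or "top" or "wrist"; returns the picture (384x512x3 uint8, red, green, blue); there is no depth.
- manip.camera_model(name): a dict with "fx", "fy", "cx", "cy" (pixels), "extrinsics" (4x4, takes a point from world to camera coordinates); the wrist camera has in their place "T_tool_cam" (4x4, takes a point from camera to tool coordinates, whose origin is the TCP and whose axes are the flange's). Camera axes: x right, y down, z forward; pixel columns grow to the right and rows downward; lengths in m; the calibration is good to about 2 mm. A picture is of the moment at which its call begins: read the wrist's pose just before it. camera_model takes no time and is no camera call.
- manip.close_job(): hands the job in; it is judged then, once.
The state is a dict: "time": time; "joints": joint angles; "qd": joint speeds; "effort": joint torques, N m; "eef_pos": TCP position; "ee_rot": TCP orientation; "wrist_force": force on the tool from outside, world axes, zero at the start; "moment": the same for the moment, N m; "grip_width": opening from 0.0 (shut) to 1.0 (fully open); "finger_force": force on a finger pad.
Only numpy, scipy, OpenCV 4.12 (cv2) and the standard library are available. Lean on these libraries where they do the work, as an engineer would, in place of code of your own. Each camera call takes 0.05 s, during which the arm holds its last target. There are 200 camera calls.

## Task

Put the loose lid on the open canister: set it level on the neck until you feel it stop on the catches, then press it straight down until it clicks and is fully home. Do not let go after the click: finish while still pressing the lid down firmly (about 10 to 20 N), with the canister standing upright about where it was. Leave the closed canister, the glass, the matchbox and the tin alone.

Things in the scene. Friction and masses are not known exactly. Their poses are not given: they have to be found in the camera images.
- canister: Open white stoneware canister, loose, upright, 0.8 kg. Round body 90 mm in diameter, shoulder 85 mm above the underside, on it a neck 52 mm in diameter and 24 mm high. Six round-nosed spring catches stand 4 mm out of the neck all round, 11.5 mm below its rim. Origin: centre of the underside, z up.
- neck: Neck of the open canister. Origin: centre of its rim, 109 mm above the underside; z up. Rim chamfered, 47 mm across at the top. The lid meets the catches with its underside 6 mm below this point; the push needed peaks at 10 to 14 N at 8 to 9 mm, then drops (from 14 mm the catches snap the lid down); home at 23 mm, top plate on the rim. Any turn about z will do.
- lid: Loose grey plastic lid, 0.08 kg, right way up. Round, 70 mm; hollow from below, lip of 55 mm bore along its lower 4 mm; top plate 23 to 27 mm above the underside, on it a bar grip 16 mm wide (along x), 40 mm long (along y), 24 mm high: pinch it across the 16 mm from above; fingertips may bear on the plate beside it. Origin: centre of the underside, z up.
- closed_canister: A canister of the same shape that already has such a lid on, 137 mm high over all; a bystander. Origin: centre of the underside.
- glass: A drinking glass upside down, 81 mm wide, 91 mm high; a bystander. Origin: centre of the underside.
- matchbox: A matchbox lying flat, 36 x 56 x 14 mm; a bystander. Origin: centre of the underside.
- tin: A food tin, 101 mm in diameter, 118 mm high; a bystander. Origin: centre of the underside.

How it is judged:
By the outcome, as a careful person would: the job done as asked, in the order asked, and still so for the second after the job is handed in, while the arm keeps its last pose, push and grip.
It also fails if it takes over 48 s, if anything falls off the work surface, if the arm or the gripper's body presses on something with over 40 N, if the wrist force passes 120 N, or if a joint passes its speed limit or range.

## Working session

There is one attempt and no reset: what is moved stays moved. The work goes in short steps, Python scripts to look and compute and a tool call to move; the robot and the scene stay as the last step left them, time stands still between calls to the robot, and variables do not carry over. Pictures are saved under pics/ and viewed, at most 10 in all, crops included, and the job is handed in when it is done.

```bash
ls; mkdir -p pics
```

Run:
```python
from plant import manip
import cv2,numpy as np
s=manip.read_state();print({k:np.round(v,4).tolist() for k,v in s.items()})
ims=[manip.snapshot(n) for n in("side","top","wrist")]
for n,i in zip(("side","top","wrist"),ims):
    cv2.imwrite(f"pics/{n}0.png",i[:,:,::-1])
    m=manip.camera_model(n);print(n,{k:np.round(v,4).tolist() for k,v in m.items()})
```

```text
pics
plant.py
{'time': 0.0, 'joints': [-1.3601, 0.4778, 0.0223, 1.5565, -0.0115, 1.1093, -0.0831], 'qd': [0.0013, 0.0017, -0.0013, -0.0008, -0.0001, 0.0007, -0.0009], 'effort': [0.0004, -59.6437, 1.6079, -28.1208, 0.0123, 0.009, 0.0], 'eef_pos': [0.2114, 0.6404, 0.2413], 'ee_rot': [-0.0001, 0.1587, 0.9873, -0.0009], 'wrist_force': [0.4518, -0.1812, 0.0765], 'moment': [-0.0283, 0.0191, -0.0102], 'finger_force': 0.0, 'grip_width': 1.0017}
side {'fx': 460.8825, 'fy': 460.8825, 'cx': 261.1279, 'cy': 193.5894, 'extrinsics': [[0.9695, -0.2452, 0.0056, -0.5449], [-0.1218, -0.5013, -0.8567, 0.1767], [0.2128, 0.8298, -0.5159, 0.9035], [0.0, 0.0, 0.0, 1.0]]}
top {'fx': 415.4155, 'fy': 415.4155, 'cx': 246.519, 'cy': 192.6114, 'extrinsics': [[0.0291, -0.9994, 0.0191, 0.0604], [-0.9808, -0.0323, -0.1923, 0.5686], [0.1928, -0.0131, -0.9812, 1.1258], [0.0, 0.0, 0.0, 1.0]]}
wrist {'fx': 294.2729, 'fy': 294.2729, 'cx': 256.0071, 'cy': 192.6628, 'T_tool_cam': [[0.0004, -0.9648, -0.2629, 0.0666], [1.0, 0.0002, 0.0008, 0.0005], [-0.0007, -0.2629, 0.9648, -0.1315], [0.0, 0.0, 0.0, 1.0]]}
```

View pics/top0.png

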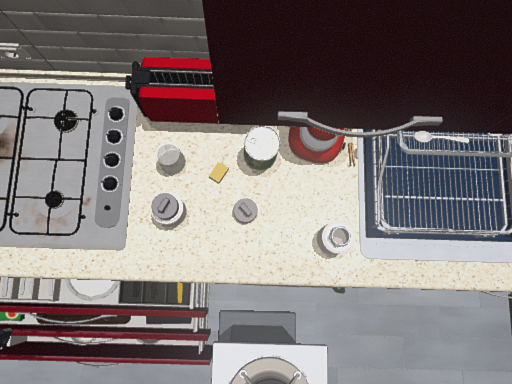

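View pics/side0.png

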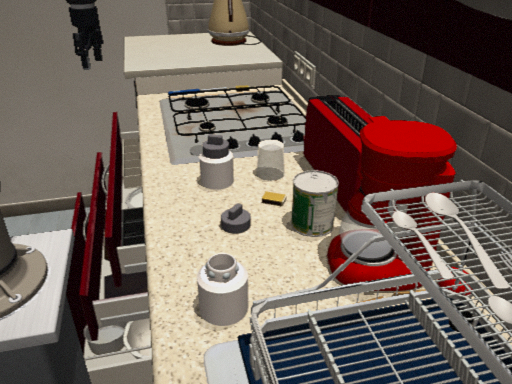

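Top view: lid at about (245,210), open canister with its neck at (340,236), closed canister (167,209), glass (169,157), matchbox (218,172) and tin (261,148). The side view agrees. Next I'll enlarge and measure.

Create h.py:
```python
from plant import manip
import cv2,numpy as np
from scipy.spatial.transform import Rotation as R
def cam(n):
    m=manip.camera_model(n);K=np.array([[m["fx"],0,m["cx"]],[0,m["fy"],m["cy"]],[0,0,1]])
    if n!="wrist": T=np.linalg.inv(np.array(m["extrinsics"]))
    else:
        s=manip.read_state();q=np.array(s["ee_rot"]);B=np.eye(4)
        B[:3,:3]=R.from_quat(q[[1,2,3,0]]).as_matrix();B[:3,3]=s["eef_pos"];T=B@np.array(m["T_tool_cam"])
    return K,T
def ray(c,px):
    K,T=c;d=T[:3,:3]@np.linalg.solve(K,[px[0],px[1],1]);return T[:3,3],d/np.linalg.norm(d)
def onz(c,px,z):
    o,d=ray(c,px);return o+d*(z-o[2])/d[2]
def cross(c1,p1,c2,p2):
    o1,d1=ray(c1,p1);o2,d2=ray(c2,p2)
    t=np.linalg.lstsq(np.c_[d1,-d2],o2-o1,rcond=None)[0];a=o1+t[0]*d1;b=o2+t[1]*d2
    return (a+b)/2,np.linalg.norm(a-b)
```

Run:
```python
from h import *
t=cv2.imread("pics/top0.png");s=cv2.imread("pics/side0.png")
a=[cv2.resize(x,(400,300),interpolation=cv2.INTER_CUBIC) for x in(t[190:235,215:275],t[210:264,302:374],s[195:240,205:265],s[240:330,165:285])]
cv2.imwrite("pics/c1.png",np.vstack([np.hstack(a[:2]),np.hstack(a[2:])]))
T=cam("top");S=cam("side")
for n,p,z,q in(("lid",(245,211),.027,(235,221)),("neck",(340,236),.109,(222,263)),("closed",(166,206),.137,(215,146)),("tin",(262,140),.118,(315,182)),("glass",(170,153),.091,(270,146)),("match",(218,172),.014,(273,198))):
    print(n,onz(T,p,z).round(3),onz(S,q,z).round(3),cross(T,p,S,q)[0].round(3))
```

```text
lid [0.518 0.08  0.027] [0.515 0.057 0.027] [0.52  0.08  0.011]
neck [ 0.446 -0.174  0.109] [ 0.446 -0.18   0.109] [ 0.447 -0.175  0.104]
closed [0.508 0.288 0.137] [0.503 0.229 0.137] [0.512 0.294 0.106]
tin [0.703 0.04  0.118] [0.693 0.034 0.118] [0.7   0.041 0.114]
glass [0.665 0.295 0.091] [0.66  0.292 0.091] [0.663 0.296 0.089]
match [0.634 0.164 0.014] [0.631 0.153 0.014] [0.635 0.164 0.007]
```

View pics/c1.png

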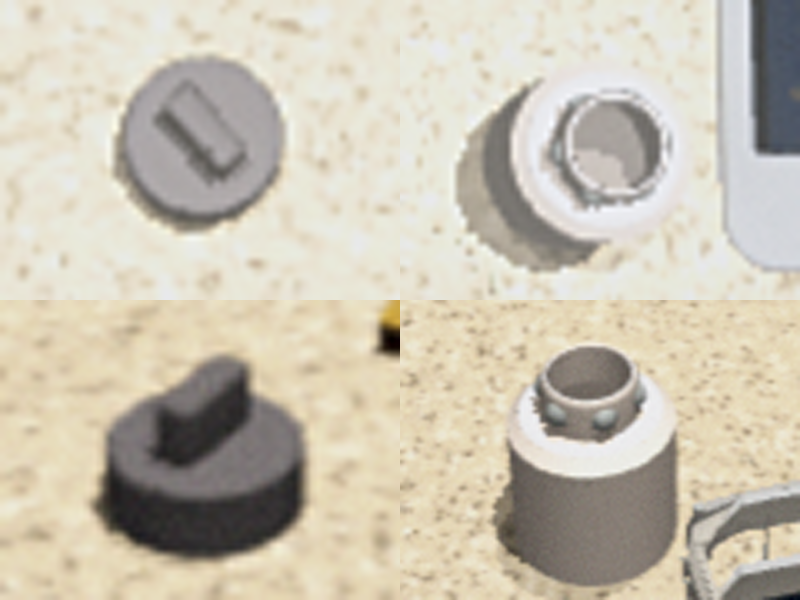

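Crops show the lid plate centre at about top (245,209.9) / side (235.7,216.5) and the neck rim at about top (340.6,235.7) / side (222,261.9). The grip's edge runs (190,80)→(245,150) in the crop. Now I'll work out the move over the lid.

Add to h.py:
```python
def tool():
    s=manip.read_state();q=np.array(s["ee_rot"]);return np.array(s["eef_pos"]),R.from_quat(q[[1,2,3,0]]).as_matrix(),s
def go(target,axis=None):
    "tool-frame shift to target; turn about tool z so that tool y is perpendicular to axis (xy)"
    p,M,s=tool();print("shift",(M.T@(np.array(target)-p)).round(4),"tilt",M[:,2].round(4))
    if axis is not None:
        a=M.T@np.array([axis[0],axis[1],0]);th=np.arctan2(a[1],a[0]);th=(th+np.pi/2)%np.pi-np.pi/2;print("turn",round(th,4))
```

Run:
```python
from h import *
T=cam("top");S=cam("side")
l=cross(T,(245,209.9),S,(235.7,216.5));n=cross(T,(340.6,235.7),S,(222,261.9))
print(l,n,onz(T,(245,209.9),.027),onz(S,(235.7,216.5),.027),onz(T,(340.6,235.7),.109),onz(S,(222,261.9),.109))
a=onz(T,(215+190/6.667,190+80/6.667),.051);b=onz(T,(215+245/6.667,190+150/6.667),.051);print("edge",a,b)
p=onz(T,(245,209.9),.027);go([p[0],p[1],.22],(b-a)[:2]/np.linalg.norm((b-a)[:2]))
print(tool()[2]["joints"])
```

```text
(array([0.52145309, 0.08046018, 0.02302489]), np.float64(0.00014020621949222017)) (array([ 0.44714553, -0.1757478 ,  0.10760828]), np.float64(1.9607616154629085e-05)) [0.5209136  0.08049789 0.027     ] [0.52029046 0.07462774 0.027     ] [ 0.44701904 -0.17540955  0.109     ] [ 0.44689225 -0.17742808  0.109     ]
edge [0.53974121 0.0856953  0.051     ] [0.51042471 0.06148626 0.051     ]
shift [-0.4694 -0.4348  0.0222] tilt [-3.0e-04 -1.3e-03 -1.0e+00]
turn -1.0091
[-1.36008816  0.47759054  0.02236943  1.55618225 -0.01150492  1.1093039
 -0.08309355]
```

Units first: shifts go in shares of 80 cm and turns go in shares of 2 rad. So -0.043 m / 0.8 = -0.0538, -0.0395 m / 0.8 = -0.0494, -0.168 rad / 2 = -0.084.

>>> {"fn": "move_tool", "kwargs": {
  "rows": {"offsets":[[1,-0.0538,-0.0494,0,0],[1,-0.0538,-0.0494,0,0],[1,-0.0538,-0.0494,0,0],[1,-0.0538,-0.0494,0,0],[1,-0.0538,-0.0494,0,0],[1,-0.0538,-0.0494,0,0],[1,-0.0538,-0.0494,0,0],[1,-0.0538,-0.0494,0,0],[1,-0.0538,-0.0494,0,0],[1,-0.0538,-0.0494,0,0],[1,-0.0488,-0.0494,0.025,0],[1,0,0,0,-0.084],[1,0,0,0,-0.084],[1,0,0,0,-0.084],[1,0,0,0,-0.084],[1,0,0,0,-0.084],[1,0,0,0,-0.084],[1,0,0,0,0],[1,0,0,0,0]]}
}}

```text
time: 2.52
eef_pos: [0.5206, 0.0813, 0.2222]
ee_rot: [-0.0, -0.336, 0.942, 0.0]
wrist_force: [0.6, 0.9, 0.4]
grip_width: 0.998
finger_force: 0.0
```

Run:
```python
from h import *
go([.521,.080,.22],(.0293,.0242))
i=manip.snapshot("wrist");cv2.imwrite("pics/w1.png",i[:,:,::-1])
K,T=cam("wrist");c=np.linalg.inv(T)@[.521,.08,.027,1];print("expected px",(K@c[:3]/c[2]))
```

```text
shift [ 0.0006 -0.0013  0.0022] tilt [-2.e-04 -0.e+00 -1.e+00]
turn -0.0045
expected px [254.40994131 172.50947787   1.        ]
```

View pics/w1.png

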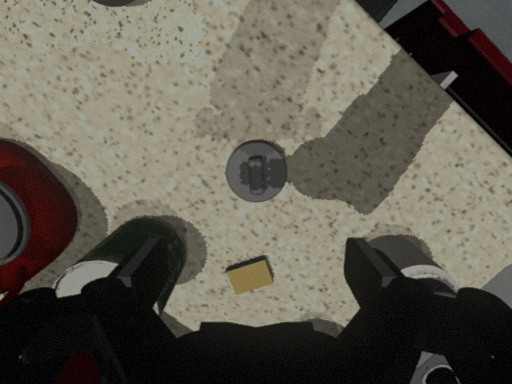

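Wrist view: lid plate circle centred at about (256.5,171), with its grip nearly upright in the picture, so already aligned. I'll fit it numerically and enlarge it.

Run:
```python
from h import *
i=cv2.imread("pics/w1.png");T=cam("wrist")
c=i[125:215,200:320];cv2.imwrite("pics/w1c.png",cv2.resize(c,(800,600),interpolation=cv2.INTER_CUBIC))
hs=i.astype(int);sat=hs.max(2)-hs.min(2);v=hs.max(2)
m=((sat<14)&(v<110)).astype(np.uint8);m=cv2.morphologyEx(m,cv2.MORPH_OPEN,np.ones((5,5)))
m[:, :200]=0;m[:,320:]=0;m[:125]=0;m[215:]=0
k=max(cv2.findContours(m,0,cv2.CHAIN_APPROX_NONE)[0],key=cv2.contourArea);e=cv2.fitEllipse(cv2.convexHull(k));print(e,cv2.contourArea(k))
p=onz(T,e[0],.022);print("lid",p)
print("diam",np.linalg.norm(onz(T,(e[0][0]-e[1][0]/2,e[0][1]),.024)-onz(T,(e[0][0]+e[1][0]/2,e[0][1]),.024)))
```

```text
((256.6441955566406, 170.45310974121094), (61.27803039550781, 63.148929595947266), 27.844755172729492) 2942.0
lid [0.518315   0.08107742 0.022     ]
diam 0.06973991358726445
```

View pics/w1c.png

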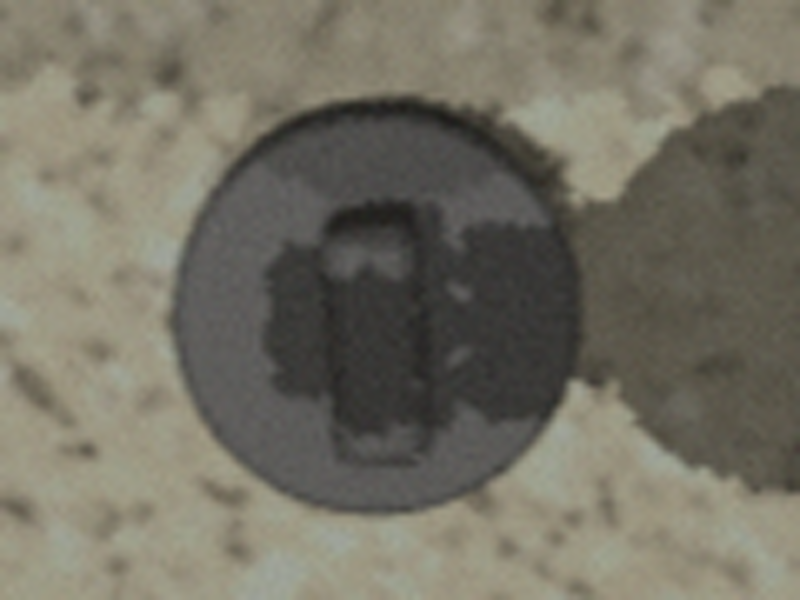

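Crop: plate circle x 178–580, bottom 512, centre about (379,312). The grip's left edge runs (325,230)→(335,455), a small residual turn.

Run:
```python
from h import *
T=cam("wrist");f=lambda x,y:(200+x/6.667-.43,125+y/6.667-.43)
p=onz(T,f(379,312),.027);g=onz(T,f(378,337),.051);a=onz(T,f(325,230),.051);b=onz(T,f(335,455),.051);print(p,g,np.linalg.norm(a-b))
m=(p+g)/2;go([m[0],m[1],.040],(a-b)[:2])
```

```text
[0.51854831 0.08092158 0.027     ] [0.5181192  0.08031275 0.051     ] 0.03620842213743635
shift [0.0022 0.0009 0.1822] tilt [-2.e-04 -1.e-04 -1.e+00]
turn -0.0377
```

Converted, 0.05 m / 0.8 = 0.0625, 0.032 m / 0.8 = 0.04, -0.038 rad / 2 = -0.019.

>>> {"fn": "move_tool", "kwargs": {
  "rows": {"offsets":[[1,0.0025,0.0013,0.0625,-0.019],[1,0,0,0.0625,0],[1,0,0,0.0625,0],[1,0,0,0.04,0],[1,0,0,0,0],[0,0,0,0,0],[0,0,0,0,0],[0,0,0,0,0],[0,0,0,0,0],[0,0,0,0,0],[0,0,0,0,0],[0,0,0,0,0],[0,0,0,0,0]]}
}}

```text
time: 4.2
eef_pos: [0.5192, 0.0811, 0.0413]
ee_rot: [0.001, -0.356, 0.935, -0.0]
wrist_force: [-1.0, 0.0, 6.4]
grip_width: 0.177
finger_force: 59.6
```

Converted, -0.05 m / 0.8 = -0.0625, -0.04 m / 0.8 = -0.05.

>>> {"fn": "move_tool", "kwargs": {
  "rows": {"offsets":[[0,0,0,-0.0375,0],[0,0,0,-0.05,0],[0,0,0,-0.0625,0],[0,0,0,-0.05,0],[0,0,0,0,0]]}
}}

```text
time: 4.82
eef_pos: [0.5205, 0.0813, 0.2037]
ee_rot: [0.003, -0.355, 0.935, -0.0]
wrist_force: [1.2, 0.5, -1.2]
grip_width: 0.169
finger_force: 58.6
```

Run:
```python
from h import *
go([.447,-.1755,.201])
print(tool()[2]["joints"].__repr__())
```

```text
shift [ 0.2256 -0.143   0.0016] tilt [ 0.0065  0.0021 -1.    ]
array([-0.39927259,  0.2739009 ,  0.15024857,  1.96193839, -0.05216452,
        0.902507  ,  2.07519007])
```

Converted, 0.0376 m / 0.8 = 0.047, -0.0238 m / 0.8 = -0.0298.

>>> {"fn": "move_tool", "kwargs": {
  "rows": {"offsets":[[0,0.047,-0.0298,0,0],[0,0.047,-0.0298,0,0],[0,0.047,-0.0298,0,0],[0,0.047,-0.0298,0,0],[0,0.047,-0.0298,0,0],[0,0.047,-0.03,0,0],[0,0,0,0,0],[0,0,0,0,0],[0,0,0,0,0],[0,0,0,0,0]]}
}}

```text
time: 6.08
eef_pos: [0.4454, -0.1749, 0.2001]
ee_rot: [-0.0, -0.357, 0.934, 0.0]
wrist_force: [0.5, 0.5, -0.4]
grip_width: 0.174
finger_force: 58.6
```

Run:
```python
from h import *
go([.447,-.1755,.201])
T=cam("top");S=cam("side");W=cam("wrist")
for n in("top","side","wrist"): cv2.imwrite(f"pics/{n}2.png",manip.snapshot(n)[:,:,::-1])
t=cv2.imread("pics/top2.png")[175:265,290:410];s=cv2.imread("pics/side2.png")[190:340,140:340];w=cv2.imread("pics/wrist2.png")
z=lambda x:cv2.resize(x,(400,300),interpolation=cv2.INTER_CUBIC)
cv2.imwrite("pics/c2.png",np.vstack([np.hstack([z(t),z(s)]),np.hstack([z(w),z(w[60:260,120:387])])]))
```

```text
shift [-0.0008 -0.0015 -0.0009] tilt [-3.e-04  2.e-04 -1.e+00]
```

View pics/c2.png

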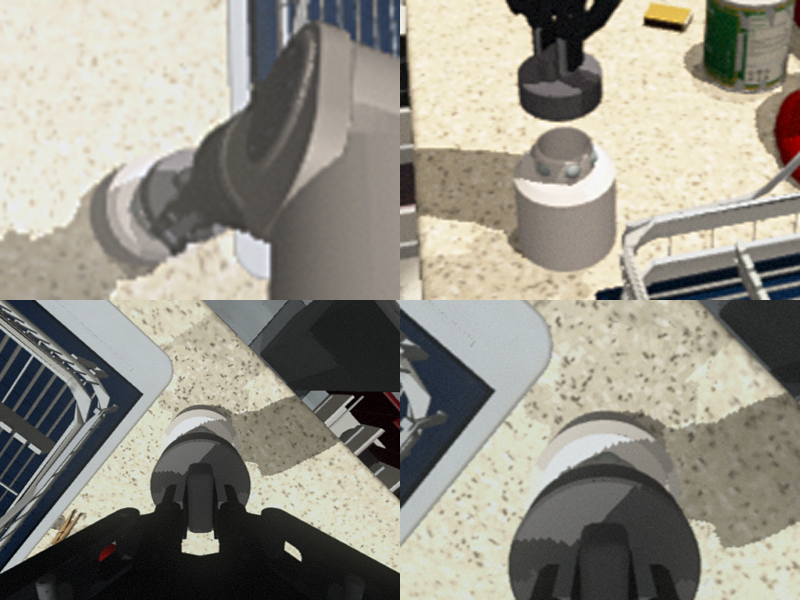

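Side crop: the lid hangs level above the neck, lid centre column about 220 against about 222 for the neck. The wrist view shows the lid hiding the neck. I'll back off 80 mm along tool −x so the wrist camera sees both lid and neck.

Converted, -0.04 m / 0.8 = -0.05.

>>> {"fn": "move_tool", "kwargs": {
  "rows": {"offsets":[[0,-0.05,0,0,0],[0,-0.05,0,0,0],[0,0,0,0,0],[0,0,0,0,0],[0,0,0,0,0]]}
}}

```text
time: 6.85
eef_pos: [0.5041, -0.1236, 0.2003]
ee_rot: [-0.0, -0.355, 0.935, -0.0]
wrist_force: [-0.6, 0.6, -0.3]
grip_width: 0.173
finger_force: 58.6
```

Run:
```python
from h import *
s=cv2.imread("pics/side2.png");W=cam("wrist");print(tool()[0])
w=manip.snapshot("wrist")[:,:,::-1];cv2.imwrite("pics/w3.png",w)
z=lambda x:cv2.resize(x,(400,600),interpolation=cv2.INTER_CUBIC)
a=cv2.resize(w[30:210,200:320],(400,600),interpolation=cv2.INTER_CUBIC)
b=cv2.resize(s[210:290,193:246],(400,600),interpolation=cv2.INTER_CUBIC)
cv2.imwrite("pics/c3.png",np.hstack([a,b]))
```

```text
[ 0.50405814 -0.12361482  0.20026394]
```

View pics/c3.png

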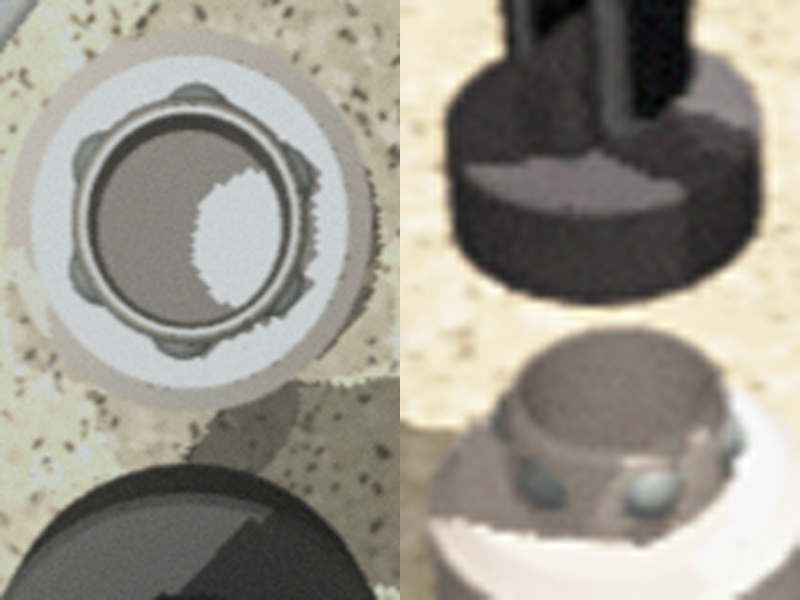

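Wrist crop: neck rim centred at (188,219.5), the held lid's lower edge crown at row 463 and plate edge at row 492, column about 191. Side crop: lid spans 447–762, neck 515–728.

Run:
```python
from h import *
W=cam("wrist");p0,M,_=tool();S=cam("side")
n=onz(W,(256.05,95.5),.109);print("neck wrist",n,"dia",np.linalg.norm(onz(W,(200+72/3.333,95.5),.104)-onz(W,(200+302/3.333,95.5),.104)))
for nm,row,dz in(("under",168.55,.0413),("plate",177.25,.0143)):
    q=onz(W,(256.4,row),p0[2]-dz);print(nm,"lid centre in tool",M.T@(q-p0)-[.035,0,0])
# side view, TCP was (.4454,-.1749,.2001): project lid axis & neck
E_=np.linalg.inv(S[1])
def pr(x): c=E_@np.r_[x,1];return (S[0]@c[:3]/c[2])[:2]
P=np.array([.4454,-.1749,.2001]);print("lid side u exp",pr(P-[0,0,.027]),"obs 219.66")
for nm,x in(("wrist",n),("topside",np.array([.4471,-.1757,.109]))):print("neck side exp",nm,pr(x),"obs 221.9 ~261.9")
```

```text
neck wrist [ 0.44555647 -0.17486862  0.109     ] dia 0.05081023771937472
under lid centre in tool [-0.00117366  0.00070055  0.04131036]
plate lid centre in tool [-0.00059537  0.00065847  0.01431052]
lid side u exp [219.36860828 230.91098455] obs 219.66
neck side exp wrist [220.97856931 261.09442485] obs 221.9 ~261.9
neck side exp topside [221.94402301 261.25741167] obs 221.9 ~261.9
```

Run:
```python
from h import *
go([.446,-.1761,.162])
```

```text
shift [ 0.0783 -0.0007  0.0383] tilt [-3.e-04 -1.e-04 -1.e+00]
```

>>> {"fn": "move_tool", "kwargs": {
  "rows": {"offsets":[[0,0.05,-0.0009,0,0],[0,0.0479,0,0,0],[0,0,0,0.025,0],[0,0,0,0.0225,0],[0,0,0,0,0],[0,0,0,0,0],[0,0,0,0,0]]}
}}

```text
time: 7.78
eef_pos: [0.4473, -0.1755, 0.163]
ee_rot: [0.001, -0.356, 0.935, -0.0]
wrist_force: [0.6, -1.0, -0.4]
grip_width: 0.172
finger_force: 58.6
```

```bash
python3 -c "
from h import *
go([.446,-.1761,.151])"
```

```text
shift [0.0014 0.0004 0.012 ] tilt [ 1.3e-03 -2.0e-04 -1.0e+00]
```

Converted, 0.004 m / 0.8 = 0.005, 0.003 m / 0.8 = 0.0038.

>>> {"fn": "move_tool", "kwargs": {
  "rows": {"offsets":[[0,0.0013,0,0.005,0],[0,0,0,0.005,0],[0,0,0,0.0038,0],[0,0,0,0,0],[0,0,0,0,0]]}
}}

```text
time: 8.4
eef_pos: [0.4461, -0.176, 0.1513]
ee_rot: [-0.0, -0.356, 0.935, -0.0]
wrist_force: [0.9, -0.3, -1.2]
grip_width: 0.169
finger_force: 58.6
```

>>> {"fn": "move_tool", "kwargs": {
  "rows": {"offsets":[[0,0,0,0.0013,0],[0,0,0,0.0013,0],[0,0,0,0.0013,0],[0,0,0,0,0],[0,0,0,0,0]]}
}}

```text
time: 9.02
eef_pos: [0.4461, -0.176, 0.1483]
ee_rot: [0.0, -0.356, 0.935, 0.0]
wrist_force: [-0.2, -0.4, -1.2]
grip_width: 0.174
finger_force: 58.6
```

```bash
python3 -c "
from h import *
go([.446,-.1761,.151]);print(tool()[2]['wrist_force'],tool()[2]['moment'])"
```

```text
shift [ 0.0001 -0.     -0.0027] tilt [-0.  0. -1.]
[-0.17282602 -0.352252   -1.20267136] [ 0.01620099  0.01103819 -0.01464912]
```

No contact yet, with the underside about 2 mm below the rim. Feeling down to the catches.

Converted, 0.001 m / 0.8 = 0.0013.

>>> {"fn": "move_tool", "kwargs": {
  "rows": {"offsets":[[0,0,0,0.0013,0],[0,0,0,0.0013,0],[0,0,0,0,0],[0,0,0,0,0]]}
}}

```text
time: 9.52
eef_pos: [0.4461, -0.1759, 0.1463]
ee_rot: [0.0, -0.356, 0.935, 0.0]
wrist_force: [-0.2, -0.7, -0.7]
grip_width: 0.176
finger_force: 58.6
```

>>> {"fn": "move_tool", "kwargs": {
  "rows": {"offsets":[[0,0,0,0.0013,0],[0,0,0,0.0013,0],[0,0,0,0,0],[0,0,0,0,0]]}
}}

```text
time: 10.02
eef_pos: [0.4459, -0.1758, 0.1442]
ee_rot: [-0.0, -0.356, 0.935, 0.0]
wrist_force: [-0.9, 0.4, -0.1]
grip_width: 0.172
finger_force: 58.8
```

>>> {"fn": "move_tool", "kwargs": {
  "rows": {"offsets":[[0,0,0,0.0013,0],[0,0,0,0,0],[0,0,0,0,0]]}
}}

```text
time: 10.4
eef_pos: [0.4461, -0.1758, 0.1435]
ee_rot: [0.0, -0.356, 0.935, 0.0]
wrist_force: [-1.9, 1.6, 5.3]
grip_width: 0.174
finger_force: 59.3
```

It stopped on the catches at 0.1435–0.144, as predicted. A small side force along tool +y says to ease 0.5 mm that way, then press straight down.

Converted, 0.0005 m / 0.8 = 0.0006.

>>> {"fn": "move_tool", "kwargs": {
  "rows": {"offsets":[[0,0,0.0006,0,0],[0,0,0,0,0],[0,0,0,0,0]]}
}}

```text
time: 10.78
eef_pos: [0.446, -0.1756, 0.1435]
ee_rot: [0.0, -0.356, 0.935, -0.0]
wrist_force: [-1.6, 1.6, 5.2]
grip_width: 0.171
finger_force: 59.4
```

>>> {"fn": "move_tool", "kwargs": {
  "rows": {"offsets":[[0,0,0,0.0013,0],[0,0,0,0.0013,0],[0,0,0,0,0],[0,0,0,0,0]]}
}}

```text
time: 11.28
eef_pos: [0.4464, -0.1758, 0.1421]
ee_rot: [0.001, -0.356, 0.935, -0.0]
wrist_force: [-2.6, 2.0, 10.7]
grip_width: 0.171
finger_force: 60.2
```

>>> {"fn": "move_tool", "kwargs": {
  "rows": {"offsets":[[0,0,0,0.0013,0],[0,0,0,0.0013,0],[0,0,0,0,0],[0,0,0,0,0]]}
}}

```text
time: 11.78
eef_pos: [0.4461, -0.1757, 0.1397]
ee_rot: [0.0, -0.356, 0.935, -0.0]
wrist_force: [-2.8, 1.8, 6.6]
grip_width: 0.172
finger_force: 59.7
```

Converted, 0.002 m / 0.8 = 0.0025.

>>> {"fn": "move_tool", "kwargs": {
  "rows": {"offsets":[[0,0,0,0.0025,0],[0,0,0,0.0025,0],[0,0,0,0.0025,0],[0,0,0,0.0025,0],[0,0,0,0.0025,0],[0,0,0,0,0],[0,0,0,0,0]]}
}}

```text
time: 12.65
eef_pos: [0.4457, -0.1757, 0.1293]
ee_rot: [-0.0, -0.356, 0.935, -0.0]
wrist_force: [0.2, 1.4, -1.6]
grip_width: 0.174
finger_force: 58.9
```

>>> {"fn": "move_tool", "kwargs": {
  "rows": {"offsets":[[0,0,0,0.0013,0],[0,0,0,0.0013,0],[0,0,0,0,0],[0,0,0,0,0]]}
}}

```text
time: 13.15
eef_pos: [0.4458, -0.1756, 0.1273]
ee_rot: [0.0, -0.356, 0.935, -0.0]
wrist_force: [-0.7, 0.8, -0.7]
grip_width: 0.176
finger_force: 59.0
```

Converted, 0.001 m / 0.8 = 0.0013.

>>> {"fn": "move_tool", "kwargs": {
  "rows": {"offsets":[[0,0,0,0.0013,0],[0,0,0,0,0],[0,0,0,0,0]]}
}}

```text
time: 13.52
eef_pos: [0.4458, -0.1756, 0.1272]
ee_rot: [0.0, -0.356, 0.935, 0.0]
wrist_force: [-3.4, 1.9, 10.9]
grip_width: 0.171
finger_force: 60.7
```

>>> {"fn": "move_tool", "kwargs": {
  "rows": {"offsets":[[0,0,0,0.0013,0],[0,0,0,0,0],[0,0,0,0,0]]}
}}

```text
time: 13.9
eef_pos: [0.4459, -0.1757, 0.1272]
ee_rot: [0.0, -0.355, 0.935, 0.0]
wrist_force: [-7.2, 1.7, 23.1]
grip_width: 0.174
finger_force: 62.4
```

Converted, -0.0007 m / 0.8 = -0.0009.

>>> {"fn": "move_tool", "kwargs": {
  "rows": {"offsets":[[0,0,0,-0.0009,0],[0,0,0,0,0],[0,0,0,0,0],[0,0,0,0,0],[0,0,0,0,0]]}
}}

```text
time: 14.52
eef_pos: [0.4459, -0.1756, 0.1272]
ee_rot: [0.0, -0.356, 0.935, 0.0]
wrist_force: [-5.1, 1.0, 14.1]
grip_width: 0.168
finger_force: 61.2
```

Run:
```python
from h import *
for n in("side","wrist"): cv2.imwrite(f"pics/{n}4.png",manip.snapshot(n)[:,:,::-1])
s=cv2.imread("pics/side4.png")[210:340,160:290];w=cv2.imread("pics/wrist4.png")[80:280,160:360]
cv2.imwrite("pics/c4.png",np.hstack([cv2.resize(x,(400,400)) for x in(s,w)]))
print(tool()[2]["wrist_force"],tool()[2]["moment"])
```

```text
[-4.44973201  2.05241875 15.75345018] [0.37895953 1.02218615 0.00745745]
```

View pics/c4.png

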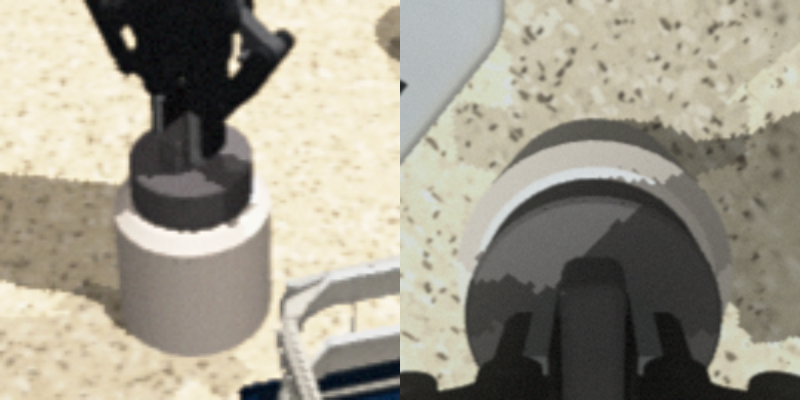

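The lid sits level and fully down on the shoulder, the canister is upright, and the push is steady at about 15 N. I'm handing in.

```bash
python3 -c "
from plant import manip
print(manip.close_job())"
```

```text
the job is handed in; nothing more can be done
None
```

The lid is fully home on the open canister after passing the catches, the arm is still pressing it down with about 15 N, the canister stands upright where it was, and the job was handed in at about 15 s of robot time.

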